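# Shut a knob blank in its flip jig and turn it over for back drilling

## Task

Two flip jigs stand on the workbench and one of them has a wooden knob blank lying in its holder. Shut that holder's lid fully over the knob, then turn the whole closed holder over by its bar, about its pivot to the far side of its base, so that it lies flat upside down with the knob still shut inside. Guide it all the way down rather than letting it drop, then let go.

Things in the scene. Friction and masses are not known exactly. Their poses are not given: they have to be found in the camera images.
- jig_pocket (a point): Centre of the loaded holder: pale wooden tray 66 x 66 x 26 mm, pocket 50 x 50 x 18 mm deep, lying on the near half of a fixed dark base block (165 mm along x, 90 along y, 25 high; middle under the pivot). Point 43 mm above the bench, 16 above the tray's underside. Axes turn with the holder: at first z up, x level from the steel bar to the pivot, away from the robot. A like jig beside it is empty.
- jig_holder (a joint): Holder's turn (rad) about an axis along y, 43 mm on jig_pocket's +x: 0 flat as at first, 1.57 upright, 3.14 flat upside down on the base's far half (stops). Falls if let go. Its round steel bar, 10 mm thick, along y, 78 mm free, is 73 mm on jig_pocket's -x (116 from pivot, same height); bar centre to tray 40 mm, to base 33, bench below. About 3 N lifts it; it can turn in the pads.
- jig_lid (a joint): Opening (rad) of the plywood lid, 66 x 66 x 6 mm: 0 shut on the tray's rim, growing as its free edge rises and swings towards the pivot; 1.45 to 1.8 at first, 2.0 at most. Hinge line along y, 33 mm on +x and 10 mm on +z from jig_pocket. Stiff hinge: the lid stays where left, and holds shut upside down; about 4 N near its free edge pushes it.
- knob (a point): Knob blank lying loose in the pocket: a turned wooden disc 42 mm across and 8 mm thick with a round boss 24 mm across on top, 16 mm high in all. The point is its centre, half-way up; z points out of the boss.
Mind the look-alikes: they are no part of the job. Leave any pink look-alike of the part that bears jig_pocket alone.

How it is judged:
By the outcome, as a careful person would: the job done as asked, in the order asked, and still so for the second after the job is handed in, with the robot touching nothing.
It also fails if it takes over 54 s, if anything falls off the work surface, if the arm or the gripper's body presses on something with over 40 N, if the wrist force passes 120 N, or if a joint passes its speed limit or range.

## Robot

A 6-joint arm with a two-finger parallel gripper is mounted at the origin on the work surface. World frame = base frame: x ahead of the robot, y to its left, z up, the work surface at z = 0. Lengths are in m, angles in degrees, forces in N, time in s.
With the tool pointing down it reaches from about 0.25 to 0.725 m from the base axis. Payload 9.7 kg.
Tool frame: the origin (TCP) lies midway between the tips of the shut fingers; the grasp point (between the pads) lies 19 mm behind it (grip_point_offset is the distance from the TCP to the grasp point, in m); y points along the fingers, z is the direction in which the jaws open and shut, and the axes are right-handed (so a half turn about y gives the same grasp; the last joint's range is limited). The gripper opens to 85 mm and grips with 20 to 120 N. Pads are 22 mm wide; open, the fingers measure 114 mm over their backs; the gripper's body (76 mm by 85 mm) begins 54 mm behind the grasp point. The pads swing forward as they close: fully open they stand 13 mm farther back than shut.
Start: joints at [66.177, 4.979, 10.078, 95.1, 0, 90], TCP at [0.222, 0.503, 0.231] pointing down, gripper open.
Joint ranges: [-179.16, 179.16], [-48.56, 103.87], [-65.8, 70.77], [-126.05, 130.52], [-82.76, 87.17], [-180, 180]. Speed limits (degrees/s): [127.2, 127.2, 147.25, 180, 180, 180].

## Interface

Orientations are given as [roll, pitch, yaw] about the fixed x, y, z axes, in that order (R = Rz(yaw) Ry(pitch) Rx(roll)).
In Python, from workcell import get_obs, camera, job_done, grip_point_offset gives the robot as it stands.
- The arm moves only by the tool move_arm, never from a script. Its argument "deltas" is a list that holds one entry, the list of rows, each a list of 4 numbers: the shift along the tool's x, y, z in m, then the turn about the tool's y in degrees. A call has 1 to 5 rows; each row is the pose to reach, as a shift and turn from the pose commanded when the call began, along the tool's axes at that moment; what a row does not reach only later rows make up. A row lasts 1/10 s, in which the tool goes at most 50 mm and 8.59 degrees, less where a joint would pass 70% of its speed; a pose out of reach is approached as far as the arm can. A call with a gripper value outside its range is refused whole. "claw" is the finger opening in m, from 0 to 0.0854, set as the call begins (left out, the last holds). The fingers move at their own pace and stop on an object; "newtons" is the grip in N (left out, the last holds). Time passes only in rows, so rows that repeat a pose let the fingers close. It gives the time, the measured TCP pose, the force and the opening at its end, in the units of the state.
- get_obs(): the state, without advancing time (a new reading comes with each control period).
- camera(name): name is "scene" or "top" or "wrist"; returns a dict with "color" (480x640x3 uint8, blue, green, red), "range_z" (480x640 float32, m along the optical axis (not along the pixel's ray), 0 where there is no reading), "fx", "fy", "cx", "cy" (pixels), "T" (4x4, takes a point from camera to world coordinates). Camera axes: x right, y down, z forward; pixel columns grow to the right and rows downward; lengths in m; the calibration is good to about 2 mm. A picture is of the moment at which its call begins.
- job_done(): hands the job in, once; it reports no verdict.
The state is a dict: "time": time; "q": joint angles; "qd": joint speeds; "joint_efforts": joint torques, N m; "ee_pos": TCP position; "tcp_rot": TCP orientation; "wrist_force": force on the tool from outside, world axes, zero at the start; "torque": the same for the moment, N m; "opening": finger opening in m.
Only numpy, scipy, OpenCV 4.12 (cv2) and the standard library are available. Lean on these libraries where they do the work, as an engineer would, in place of code of your own. Each camera call takes 0.05 s, during which the arm holds its last target. There are 200 camera calls.

## Working session

There is one attempt and no reset: what is moved stays moved. The work goes in short steps, Python scripts to look and compute and a tool call to move; the robot and the scene stay as the last step left them, time stands still between calls to the robot, and variables do not carry over. Pictures are saved under pics/ and viewed, about 8 in all and at most 12, crops included, and the job is handed in when it is done.

Besides the shell and the picture viewer there is one more tool, called after ">>>" by a JSON object that holds its "fn" and its "kwargs", one argument or row to a line. move_arm: Moves the arm, as the interface text tells. Its arguments: {"type":"object","properties":{"deltas":{"type":"array"},"claw":{"type":"number"},"newtons":{"type":"number"}},"required":["deltas"]}

```bash
mkdir -p pics; python3 - <<'E'
from workcell import *
import cv2,numpy as np
for n in("scene","top"):
    c=camera(n);cv2.imwrite(f"pics/{n}0.png",c["color"]);np.savez(f"{n}0.npz",**c)
    print(n,c["fx"],c["cx"],c["cy"],c["T"].round(3).tolist())
print(get_obs(),grip_point_offset if not callable(grip_point_offset) else grip_point_offset())
E
```

```text
scene 574.2080399975688 313.47914670382465 237.80684713053725 [[-0.029, 0.575, -0.818, 1.234], [0.999, 0.029, -0.015, -0.015], [0.015, -0.818, -0.575, 0.578], [0.0, 0.0, 0.0, 1.0]]
top 476.94124449784874 318.09580729270306 246.52981276037542 [[-0.002, -0.997, 0.079, 0.415], [-1.0, 0.004, 0.024, -0.032], [-0.024, -0.079, -0.997, 0.781], [0.0, 0.0, 0.0, 1.0]]
{'time': 0.1, 'q': array([6.61783715e+01, 5.00895547e+00, 1.00385165e+01, 9.50987718e+01,
       9.00394396e-04, 8.99999039e+01]), 'qd': array([ 0.00332318, -0.01810331,  0.07816067,  0.01298905,  0.05679362,
        0.06368585]), 'joint_efforts': array([-2.10813610e-04, -5.21563447e+01,  4.65654874e+01,  1.59267685e-02,
       -3.86334386e-05, -2.71504854e-05]), 'ee_pos': array([0.22205438, 0.50296147, 0.23064002]), 'tcp_rot': array([-9.00692108e+01,  9.00509834e-04, -2.38215335e+01]), 'wrist_force': array([-0.11731495,  1.08120188,  0.14814728]), 'torque': array([-0.03402636, -0.00414584,  0.01229297]), 'opening': 0.08590171860672159} 0.0187
```

View pics/scene0.png

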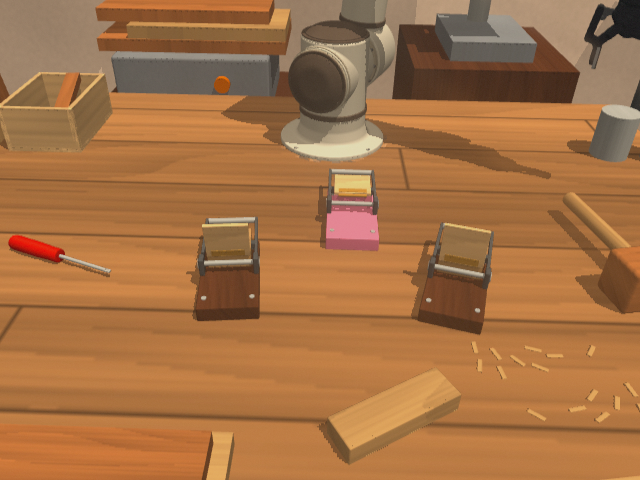

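View pics/top0.png

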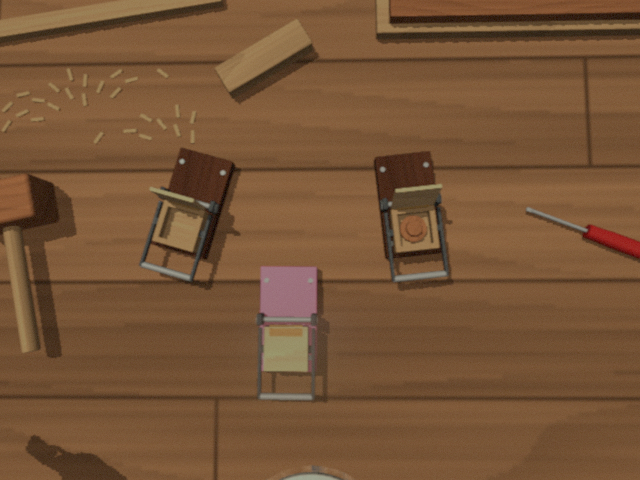

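The scene shows the knob in the jig at the robot's right (top view: knob at 414,229; bar from 398,279 to 445,274; lid upright near row 197). The left jig is empty and the pink one is a decoy. Next I measure the loaded jig.

```bash
cat > h.py <<'E'
import numpy as np
def ray(c,u,v,z):
    T=c["T"];d=T[:3,:3]@np.array([(u-c["cx"])/c["fx"],(v-c["cy"])/c["fy"],1]);o=T[:3,3]
    return o+d*(z-o[2])/d[2]
def cloud(c):
    v,u=np.mgrid[:480,:640];r=c["range_z"]
    P=np.stack([(u-c["cx"])/c["fx"]*r,(v-c["cy"])/c["fy"]*r,r],-1)
    return P@c["T"][:3,:3].T+c["T"][:3,3]
E
python3 - <<'E'
import numpy as np,cv2
from h import *
c=dict(np.load("top0.npz"));P=cloud(c)
for n,u,v,z in[("barL",398,279,.043),("barR",445,274,.043),("baseFL",375,158,.025),("baseFR",432,152,.025),("knob",414,229,.05),("lidL",393,190,.115),("lidR",440,185,.115)]:
    print(n,ray(c,u,v,z).round(4),P[v,u].round(4))
im=c["color"][130:300,350:480];cv2.imwrite("pics/c1.png",cv2.resize(im,None,fx=4.5,fy=3.5*4.5/3.5*0.77,interpolation=cv2.INTER_CUBIC))
# bar: depth height between 0.035..0.06 near the bar, bright grey
b=c["color"].astype(int);m=(b.min(-1)>105)&(np.ptp(b,axis=-1)<35)
m[:265]=0;m[290:]=0;m[:,:385]=0;m[:,460:]=0
v,u=np.nonzero(m);print(len(u),u.min(),u.max())
pts=np.array([ray(c,a,d,.046)[:2] for a,d in zip(u,v)])
r=cv2.minAreaRect(pts.astype(np.float32)*1000);print(r, P[v,u,2].mean())
vx,vy,x0,y0=cv2.fitLine(pts.astype(np.float32),cv2.DIST_HUBER,0,.01,.01).ravel();print("bar line",x0,y0,np.degrees(np.arctan2(-vx*np.sign(vy),abs(vy))))
E
```

```text
barL [ 0.4229 -0.1375  0.043 ] [ 0.4229 -0.1368  0.0481]
barR [ 0.4304 -0.2096  0.043 ] [ 0.4303 -0.2083  0.0483]
baseFL [ 0.6176 -0.1062  0.025 ] [ 0.6186 -0.1065  0.0212]
baseFR [ 0.6266 -0.1976  0.025 ] [ 0.6338 -0.2032 -0.0007]
knob [ 0.4994 -0.1622  0.05  ] [ 0.4992 -0.1618  0.052 ]
lidL [ 0.5473 -0.1222  0.115 ] [ 0.5653 -0.1344  0.0244]
lidR [ 0.554  -0.1882  0.115 ] [ 0.554  -0.1882  0.1151]
223 395 445
((428.2666015625, -170.7108917236328), (6.738956451416016, 77.08056640625), 6.202437877655029) 0.05066104849123575
bar line 0.42840523 -0.17099279 6.1194987
```

View pics/c1.png

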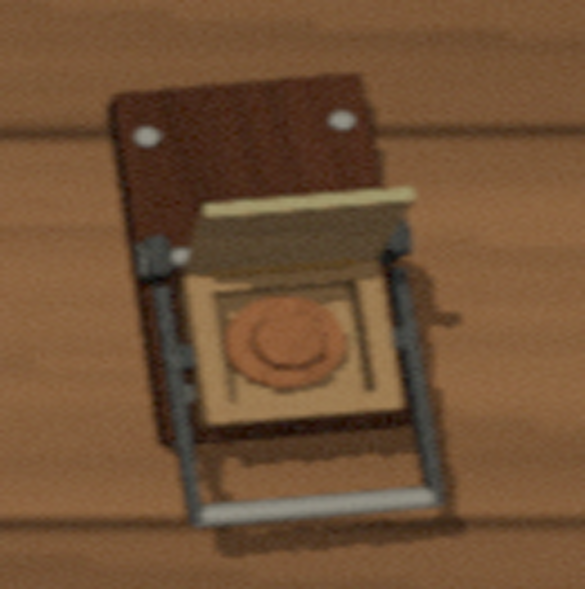

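The top view and crop put the bar centre at about (0.427, -0.173), yaw 5.9°. That gives pivot (0.542, -0.161), and base-edge and knob checks agree within about 3 mm. Moving behind the lid with the fingers shut.

>>> {"fn": "move_arm", "kwargs": {
  "deltas": [
    [[0.035,0,-0.028,8],[0.071,0.005,-0.055,16],[0.106,0.01,-0.083,24],[0.142,0.015,-0.11,32],[0.177,0.02,-0.138,40]]
  ],
  "claw": 0,
  "newtons": 30
}}

```text
time: 0.6
ee_pos: [0.3287, 0.3038, 0.2108]
tcp_rot: [-90.0, -0.0, -64.1]
wrist_force: [-0.0, 1.6, -0.3]
opening: 0.0122
```

```bash
cat >> h.py <<'E'
YAW=5.9
bar=np.array([.427,-.173]);ax=np.array([np.cos(np.radians(YAW)),np.sin(np.radians(YAW))])
def J(s,z,pz=0): # point s along holder x from the pivot
    return np.r_[bar+ax*(.116+s),z]
def to(p,yaw=YAW-90):
    from workcell import get_obs
    from scipy.spatial.transform import Rotation as R
    o=get_obs();M=R.from_euler("xyz",o["tcp_rot"],degrees=True)
    print("tool shift",M.inv().apply(p-o["ee_pos"]).round(4),"turn",round(o["tcp_rot"][2]-yaw,2),"| pos",o["ee_pos"].round(4),o["tcp_rot"].round(2),"F",o["wrist_force"].round(1),"open",round(o["opening"],4),"t",o["time"])
def where():
    from workcell import get_obs
    o=get_obs();d=o["ee_pos"][:2]-J(0,0)[:2]
    print("rel pivot: s,t,z",(d@ax).round(4),(d@[-ax[1],ax[0]]).round(4),o["ee_pos"][2].round(4),"F along,z",(o["wrist_force"][:2]@ax).round(1),o["wrist_force"].round(1))
E
python3 -c "
from h import *
to(J(.035,.2))"
```

```text
tool shift [0.5234 0.0109 0.0223] turn 19.97 | pos [0.3287 0.3038 0.2108] [-9.001e+01 -1.000e-02 -6.413e+01] F [-0.   1.6 -0.3] open 0.0122 t 0.6
```

>>> {"fn": "move_arm", "kwargs": {
  "deltas": [
    [[0.048,0.001,0.002,5],[0.096,0.003,0.004,10],[0.144,0.005,0.006,15],[0.192,0.007,0.008,20],[0.24,0.009,0.01,20]]
  ]
}}

```text
time: 1.1
ee_pos: [0.4436, 0.0925, 0.2021]
tcp_rot: [-90.0, 0.0, -84.0]
wrist_force: [1.4, 0.8, 0.3]
opening: 0.0
```

```bash
python3 -c "
from h import *
to(J(.035,.2))"
```

```text
tool shift [0.2625 0.0021 0.1067] turn 0.1 | pos [0.4436 0.0925 0.2021] [-89.99   0.   -84.  ] F [1.4 0.8 0.3] open 0.0 t 1.1
```

>>> {"fn": "move_arm", "kwargs": {
  "deltas": [
    [[0.045,0,0.018,0.1],[0.09,0,0.036,0.1],[0.135,0,0.054,0.1],[0.18,0,0.072,0.1],[0.22,0,0.09,0.1]]
  ]
}}

```text
time: 1.6
ee_pos: [0.5568, -0.117, 0.2019]
tcp_rot: [-90.0, 0.0, -84.0]
wrist_force: [0.1, 0.3, 0.7]
opening: 0.0002
```

>>> {"fn": "move_arm", "kwargs": {
  "deltas": [
    [[0.02,0,0.01,0],[0.042,0,0.017,0],[0.042,0,0.017,0]]
  ]
}}

```text
time: 1.9
ee_pos: [0.5781, -0.1568, 0.2009]
tcp_rot: [-90.1, 0.0, -84.1]
wrist_force: [-0.6, 0.2, -0.8]
opening: 0.0004
```

```bash
python3 - <<'E'
from h import *
from workcell import *
import cv2
to(J(.035,.105));where()
c=camera("wrist");cv2.imwrite("pics/w1.png",c["color"])
P=cloud(c);q=P.reshape(-1,3);ok=(c["range_z"].ravel()>0)&(q[:,2]>.09)&(q[:,2]<.13)
d=q-np.r_[J(0,0)];s=d[:,:2]@ax;t=d[:,:2]@[-ax[1],ax[0]]
k=ok&(abs(s)<.06)&(abs(t)<.045)
print(k.sum(),np.percentile(s[k],[2,50,98]),np.percentile(t[k],[2,50,98]),q[k,2].max() if k.any() else 0)
E
```

```text
tool shift [ 0.0006  0.0959 -0.0008] turn 0.04 | pos [ 0.5781 -0.1568  0.2009] [-9.009e+01  1.000e-02 -8.406e+01] F [-0.6  0.2 -0.8] open 0.0004 t 1.9
rel pivot: s,t,z 0.036 0.0006 0.2009 F along,z -0.6 [-0.6  0.2 -0.8]
1365 [0.00031922 0.00735618 0.01096789] [-0.02680413  0.00723446  0.03701349] 0.11728282274471241
```

View pics/w1.png

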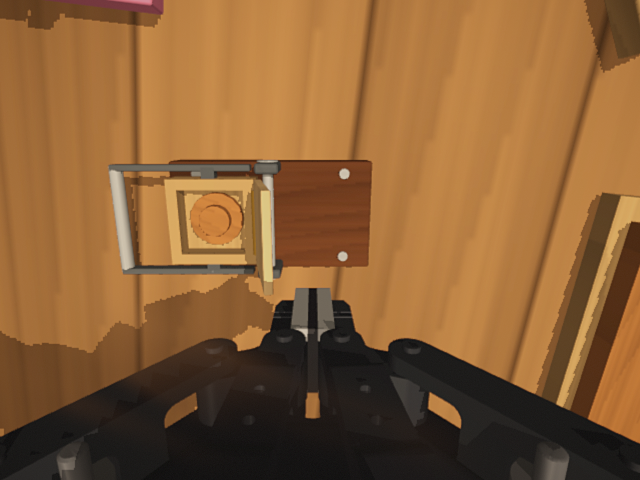

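```bash
python3 - <<'E'
from h import *
from workcell import *
c=camera("wrist")
A=lambda a,b:np.degrees(np.arctan2((a-b)[1],(a-b)[0]))
g=lambda u,v,z:ray(c,u,v,z)
a,b=g(117,168,.043),g(128,271,.043);print("bar",a,b,(a+b)/2,A(a,b))
a,b=g(371,162,.025),g(368,266,.025);print("base far",a,b,(a+b)/2,A(a,b))
a,b=g(343,174,.025),g(342,256,.025);print("studs",a,b,A(a,b))
E
```

```text
bar [ 0.42520143 -0.12695372  0.043     ] [ 0.43201532 -0.20928324  0.043     ] [ 0.42860837 -0.16811848  0.043     ] 94.73122373020144
base far [ 0.61916434 -0.10317707  0.025     ] [ 0.62910119 -0.19023353  0.025     ] [ 0.62413276 -0.1467053   0.025     ] 96.51170210517678
studs [ 0.59803706 -0.11493733  0.025     ] [ 0.60577391 -0.18366161  0.025     ] 96.4232030972319
```

>>> {"fn": "move_arm", "kwargs": {
  "deltas": [
    [[0,0.03,0,0],[0,0.065,0,0],[0,0.099,0,0],[0,0.099,0,0]]
  ]
}}

```text
time: 2.4
ee_pos: [0.5749, -0.1528, 0.0987]
tcp_rot: [-90.4, 0.2, -83.9]
wrist_force: [0.3, -0.9, -0.4]
opening: -0.0002
```

>>> {"fn": "move_arm", "kwargs": {
  "deltas": [
    [[0,0,-0.008,0],[0,0,-0.016,0],[0,-0.001,-0.024,0],[0,-0.001,-0.033,0],[0,-0.001,-0.041,0]]
  ]
}}

```text
time: 2.9
ee_pos: [0.5367, -0.1593, 0.1058]
tcp_rot: [-89.9, -0.1, -83.9]
wrist_force: [2.7, 0.6, 1.7]
opening: 0.0004
```

```bash
sed -i 's/\[.427,-.173\]/[.428,-.1705]/' h.py; python3 -c "
from h import *
where();to(J(-.015,.099))"
```

```text
rel pivot: s,t,z -0.0067 0.0 0.1058 F along,z 2.8 [2.7 0.6 1.7]
tool shift [-0.      0.0068 -0.0083] turn 0.17 | pos [ 0.5367 -0.1593  0.1058] [-8.987e+01 -6.000e-02 -8.393e+01] F [2.7 0.6 1.7] open 0.0004 t 2.9
```

>>> {"fn": "move_arm", "kwargs": {
  "deltas": [
    [[0,0.005,-0.008,0],[0,0.009,-0.016,0],[0,0.014,-0.023,0],[0,0.021,-0.029,0],[0,0.028,-0.034,0]]
  ]
}}

```text
time: 3.4
ee_pos: [0.5019, -0.1628, 0.0759]
tcp_rot: [-90.1, -0.0, -83.9]
wrist_force: [0.6, -0.6, 5.6]
opening: -0.0001
```

>>> {"fn": "move_arm", "kwargs": {
  "deltas": [
    [[0,0.005,-0.002,0],[0,0.01,-0.004,0],[0,0.014,-0.005,0],[0,0.017,-0.005,0],[0,0.017,-0.005,0]]
  ]
}}

```text
time: 3.9
ee_pos: [0.4962, -0.1634, 0.0589]
tcp_rot: [-90.2, -0.0, -84.0]
wrist_force: [-5.0, -0.7, 9.2]
opening: -0.0
```

```bash
python3 -c "
from h import *
where();to(J(-.0455,.059))"
```

```text
rel pivot: s,t,z -0.0475 0.0001 0.0589 F along,z -5.1 [-5.  -0.7  9.2]
tool shift [ 0.0001 -0.0001  0.002 ] turn 0.13 | pos [ 0.4962 -0.1634  0.0589] [-9.018e+01 -1.000e-02 -8.397e+01] F [-5.  -0.7  9.2] open -0.0 t 3.9
```

>>> {"fn": "move_arm", "kwargs": {
  "deltas": [
    [[0,0.001,0,0],[0,0.002,0,0],[0,0.002,0,0]]
  ]
}}

```text
time: 4.2
ee_pos: [0.4963, -0.1634, 0.0586]
tcp_rot: [-90.1, -0.0, -84.0]
wrist_force: [-11.1, 1.4, 23.6]
opening: -0.0
```

>>> {"fn": "move_arm", "kwargs": {
  "deltas": [
    [[0,-0.02,0,0],[0,-0.045,0,0],[0,-0.07,-0.02,0],[0,-0.08,-0.045,0],[0,-0.08,-0.068,0]]
  ],
  "claw": 0.034
}}

```text
time: 4.7
ee_pos: [0.429, -0.1704, 0.1377]
tcp_rot: [-90.0, -0.0, -83.9]
wrist_force: [0.6, -0.5, 0.3]
opening: 0.0341
```

```bash
python3 - <<'E'
from h import *
from workcell import *
import cv2
where();to(J(-.116,.024))
c=camera("wrist");cv2.imwrite("pics/w2.png",c["color"])
P=cloud(c).reshape(-1,3);d=P[:,:2]-J(0,0)[:2];s=d@ax;t=d@[-ax[1],ax[0]]
k=(s>-.07)&(s<-.015)&(abs(t)<.025)&(P[:,2]>.03)&(P[:,2]<.1);print("lid z",np.percentile(P[k,2],[5,50,95]))
for a in(-.07,-.06,-.05,-.04,-.03,-.02):
    q=k&(abs(s-a)<.004);print(a,q.sum(),np.median(P[q,2]) if q.any() else 0)
k=(s>-.135)&(s<-.095)&(abs(t)<.035)&(P[:,2]>.03)&(P[:,2]<.06);print("bar",k.sum(),np.percentile(s[k],[3,50,97]),P[k,2].max() if k.any() else 0)
E
```

```text
rel pivot: s,t,z -0.115 -0.0 0.1377 F along,z 0.6 [ 0.6 -0.5  0.3]
tool shift [-1.000e-04  1.137e-01 -9.000e-04] turn 0.17 | pos [ 0.429  -0.1704  0.1377] [-9.004e+01 -2.000e-02 -8.393e+01] F [ 0.6 -0.5  0.3] open 0.0341 t 4.7
lid z [0.05620283 0.05732    0.05850019]
-0.07 544 0.05718728347020448
-0.06 1071 0.057232091607683694
-0.05 1083 0.057227969396719924
-0.04 1090 0.05725552208940386
-0.03 1084 0.057215347342168155
-0.02 1143 0.05787810217052905
bar 1668 [-0.12022911 -0.11576062 -0.11119676] 0.04807341694806519
```

View pics/w2.png

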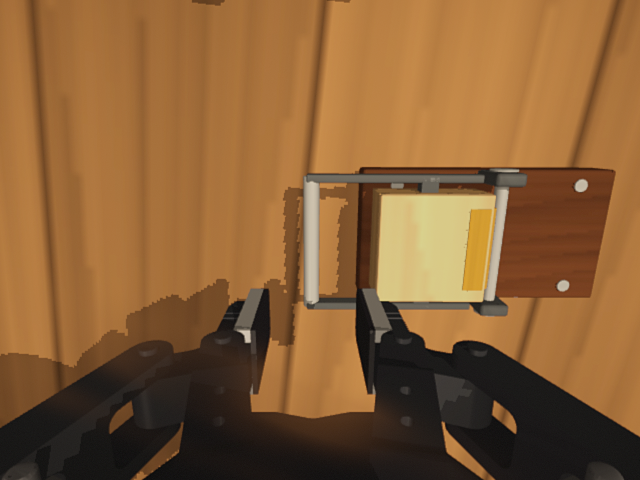

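The wrist view shows the lid flat and shut on the tray, and the bar (column 312) centred between the fingers. Descending and gripping.

>>> {"fn": "move_arm", "kwargs": {
  "deltas": [
    [[0,0.03,-0.001,0],[0,0.06,-0.001,0],[0,0.09,-0.001,0],[0,0.108,-0.001,0],[0,0.114,-0.001,0]]
  ]
}}

```text
time: 5.25
ee_pos: [0.4269, -0.1697, 0.0201]
tcp_rot: [-90.3, 0.1, -83.9]
wrist_force: [-0.3, 0.9, 0.2]
opening: 0.034
```

>>> {"fn": "move_arm", "kwargs": {
  "deltas": [
    [[0,0,0,0],[0,0,0,0],[0,0,0,0],[0,0,0,0],[0,0,0,0]]
  ],
  "claw": 0,
  "newtons": 35
}}

```text
time: 5.75
ee_pos: [0.4281, -0.1705, 0.0235]
tcp_rot: [-90.2, -0.0, -84.0]
wrist_force: [-7.9, -1.9, -1.9]
opening: 0.0084
```

```bash
python3 -c "
from h import *
where();to(J(-.116,.024))
for a in range(0,181,10):
    r=np.radians(a);print(a,(-.116*np.cos(r)).round(4),(.024+.116*np.sin(r)).round(4))"
```

```text
rel pivot: s,t,z -0.1159 0.0 0.0235 F along,z -8.1 [-7.9 -1.9 -1.9]
tool shift [ 0.     -0.0005 -0.0001] turn 0.15 | pos [ 0.4281 -0.1705  0.0235] [-90.17  -0.   -83.95] F [-7.9 -1.9 -1.9] open 0.0084 t 5.75
0 -0.116 0.024
10 -0.1142 0.0441
20 -0.109 0.0637
30 -0.1005 0.082
40 -0.0889 0.0986
50 -0.0746 0.1129
60 -0.058 0.1245
70 -0.0397 0.133
80 -0.0201 0.1382
90 -0.0 0.14
100 0.0201 0.1382
110 0.0397 0.133
120 0.058 0.1245
130 0.0746 0.1129
140 0.0889 0.0986
150 0.1005 0.082
160 0.109 0.0637
170 0.1142 0.0441
180 0.116 0.024
```

>>> {"fn": "move_arm", "kwargs": {
  "deltas": [
    [[0,-0.008,0,0],[0,-0.016,0.001,0],[0,-0.024,0.002,0],[0,-0.032,0.004,0],[0,-0.0395,0.0065,0]]
  ]
}}

```text
time: 6.25
ee_pos: [0.4347, -0.1698, 0.0638]
tcp_rot: [-90.1, -0.0, -83.9]
wrist_force: [-10.0, -1.6, -0.6]
opening: 0.0086
```

```bash
python3 -c "
from h import *
where();to(J(-.0889,.0986))"
```

```text
rel pivot: s,t,z -0.1092 0.0 0.0638 F along,z -10.1 [-10.   -1.6  -0.6]
tool shift [ 0.0001 -0.0348  0.0202] turn 0.15 | pos [ 0.4347 -0.1698  0.0638] [-9.014e+01 -1.000e-02 -8.395e+01] F [-10.   -1.6  -0.6] open 0.0086 t 6.25
```

>>> {"fn": "move_arm", "kwargs": {
  "deltas": [
    [[0,-0.0075,0.003,0],[0,-0.015,0.0065,0],[0,-0.022,0.0105,0],[0,-0.0285,0.015,0],[0,-0.035,0.02,0]]
  ]
}}

```text
time: 6.75
ee_pos: [0.4539, -0.1678, 0.0994]
tcp_rot: [-90.2, -0.0, -84.0]
wrist_force: [-14.9, -1.3, 6.5]
opening: 0.0083
```

```bash
python3 - <<'E'
from h import *
from workcell import *
import cv2
where();to(J(-.058,.1245))
c=camera("scene");cv2.imwrite("pics/s2.png",cv2.resize(c["color"][100:340,130:450],None,fx=2,fy=2))
E
```

```text
rel pivot: s,t,z -0.09 0.0 0.0994 F along,z -15.0 [-14.9  -1.3   6.5]
tool shift [ 0.0001 -0.0252  0.0319] turn 0.13 | pos [ 0.4539 -0.1678  0.0994] [-9.022e+01 -4.000e-02 -8.397e+01] F [-14.9  -1.3   6.5] open 0.0083 t 6.75
```

View pics/s2.png

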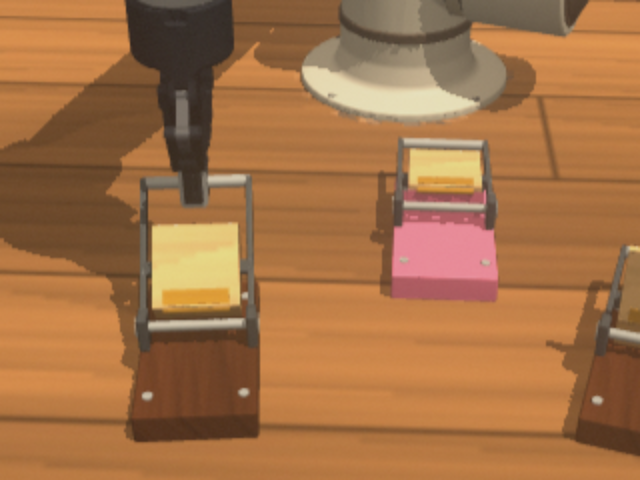

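The scene view shows the holder about 40° up, gripped at the bar with the lid shut. The radial force suggests my arc centre is about 1.5 mm too far out, so I correct for that.

>>> {"fn": "move_arm", "kwargs": {
  "deltas": [
    [[0,-0.007,0.004,0],[0,-0.0125,0.01,0],[0,-0.018,0.016,0],[0,-0.0225,0.0225,0],[0,-0.027,0.0295,0]]
  ]
}}

```text
time: 7.3
ee_pos: [0.4846, -0.1647, 0.1277]
tcp_rot: [-90.0, -0.1, -83.9]
wrist_force: [-11.3, -0.7, 11.1]
opening: 0.0084
```

```bash
python3 -c "
from h import *
where();to(J(-.0215,.139))"
```

```text
rel pivot: s,t,z -0.0591 0.0 0.1277 F along,z -11.3 [-11.3  -0.7  11.1]
tool shift [ 0.0001 -0.0114  0.0376] turn 0.15 | pos [ 0.4846 -0.1647  0.1277] [-9.002e+01 -7.000e-02 -8.395e+01] F [-11.3  -0.7  11.1] open 0.0084 t 7.3
```

>>> {"fn": "move_arm", "kwargs": {
  "deltas": [
    [[0,-0.006,0.007,0],[0,-0.01,0.0145,0],[0,-0.013,0.022,0],[0,-0.015,0.03,0],[0,-0.017,0.038,0]]
  ]
}}

```text
time: 7.8
ee_pos: [0.524, -0.1605, 0.1432]
tcp_rot: [-89.9, -0.0, -83.9]
wrist_force: [-1.8, -1.7, 1.3]
opening: 0.0087
```

```bash
python3 -c "
from h import *
where();to(J(.019,.142))"
```

```text
rel pivot: s,t,z -0.0194 0.0001 0.1432 F along,z -1.9 [-1.8 -1.7  1.3]
tool shift [0.0002 0.0013 0.0384] turn 0.18 | pos [ 0.524  -0.1605  0.1432] [-8.990e+01 -5.000e-02 -8.392e+01] F [-1.8 -1.7  1.3] open 0.0087 t 7.8
```

>>> {"fn": "move_arm", "kwargs": {
  "deltas": [
    [[0,-0.001,0.0075,0],[0,-0.0015,0.0155,0],[0,-0.0015,0.0235,0],[0,-0.001,0.0315,0],[0,0,0.0395,0]]
  ]
}}

```text
time: 8.3
ee_pos: [0.5632, -0.1564, 0.1419]
tcp_rot: [-90.0, -0.0, -83.9]
wrist_force: [1.4, -1.5, 7.6]
opening: 0.0083
```

```bash
python3 -c "
from h import *
where();to(J(.057,.1285))"
```

```text
rel pivot: s,t,z 0.0199 0.0002 0.1419 F along,z 1.2 [ 1.4 -1.5  7.6]
tool shift [0.0003 0.0134 0.0371] turn 0.17 | pos [ 0.5632 -0.1564  0.1419] [-8.997e+01 -3.000e-02 -8.393e+01] F [ 1.4 -1.5  7.6] open 0.0083 t 8.3
```

>>> {"fn": "move_arm", "kwargs": {
  "deltas": [
    [[0,0.001,0.008,0],[0,0.003,0.016,0],[0,0.006,0.0235,0],[0,0.009,0.031,0],[0,0.013,0.038,0]]
  ]
}}

```text
time: 8.8
ee_pos: [0.6007, -0.1521, 0.1284]
tcp_rot: [-90.0, 0.0, -83.9]
wrist_force: [0.1, -2.1, 7.0]
opening: 0.0082
```

```bash
python3 -c "
from h import *
where();to(J(.0885,.103))"
```

```text
rel pivot: s,t,z 0.0577 0.0005 0.1284 F along,z -0.1 [ 0.1 -2.1  7. ]
tool shift [0.0006 0.0254 0.0308] turn 0.18 | pos [ 0.6007 -0.1521  0.1284] [-90.     0.   -83.92] F [ 0.1 -2.1  7. ] open 0.0082 t 8.8
```

>>> {"fn": "move_arm", "kwargs": {
  "deltas": [
    [[0,0.004,0.007,0],[0,0.009,0.0135,0],[0,0.014,0.0195,0],[0,0.0195,0.0255,0],[0,0.0255,0.031,0]]
  ]
}}

```text
time: 9.3
ee_pos: [0.6312, -0.1488, 0.1026]
tcp_rot: [-90.0, 0.0, -83.9]
wrist_force: [-1.1, -3.4, 0.4]
opening: 0.0087
```

```bash
python3 -c "
from h import *
where();to(J(.1085,.067))"
```

```text
rel pivot: s,t,z 0.0883 0.0007 0.1026 F along,z -1.4 [-1.1 -3.4  0.4]
tool shift [0.0007 0.0356 0.0202] turn 0.18 | pos [ 0.6312 -0.1488  0.1026] [-9.003e+01  1.000e-02 -8.392e+01] F [-1.1 -3.4  0.4] open 0.0087 t 9.3
```

>>> {"fn": "move_arm", "kwargs": {
  "deltas": [
    [[0,0.0065,0.005,0],[0,0.013,0.0095,0],[0,0.02,0.0135,0],[0,0.0275,0.017,0],[0,0.035,0.02,0]]
  ]
}}

```text
time: 9.8
ee_pos: [0.6513, -0.1467, 0.0678]
tcp_rot: [-90.0, 0.0, -83.9]
wrist_force: [0.6, -1.9, 0.9]
opening: 0.0082
```

```bash
python3 -c "
from h import *
where();to(J(.1155,.026))"
```

```text
rel pivot: s,t,z 0.1085 0.0007 0.0678 F along,z 0.4 [ 0.6 -1.9  0.9]
tool shift [0.0008 0.0418 0.0069] turn 0.18 | pos [ 0.6513 -0.1467  0.0678] [-89.97   0.   -83.92] F [ 0.6 -1.9  0.9] open 0.0082 t 9.8
```

>>> {"fn": "move_arm", "kwargs": {
  "deltas": [
    [[0,0.0075,0.0025,0],[0,0.0155,0.0045,0],[0,0.0225,0.0055,0],[0,0.029,0.0065,0],[0,0.034,0.007,0]]
  ]
}}

```text
time: 10.3
ee_pos: [0.6583, -0.146, 0.0338]
tcp_rot: [-89.9, -0.0, -83.9]
wrist_force: [6.3, -1.6, -0.5]
opening: 0.0082
```

>>> {"fn": "move_arm", "kwargs": {
  "deltas": [
    [[0,0.002,0,0],[0,0.0035,0,0],[0,0.005,0,0],[0,0.006,0,0],[0,0.006,0,0]]
  ]
}}

```text
time: 10.8
ee_pos: [0.6586, -0.1459, 0.0283]
tcp_rot: [-89.9, -0.0, -83.9]
wrist_force: [6.7, -0.6, -0.4]
opening: 0.0083
```

```bash
python3 -c "
from h import *
where()"
```

```text
rel pivot: s,t,z 0.1159 0.0007 0.0283 F along,z 6.6 [ 6.7 -0.6 -0.4]
```

>>> {"fn": "move_arm", "kwargs": {
  "deltas": [
    [[0,0.001,0.0005,0],[0,0.002,0.0005,0],[0,0.003,0.0005,0],[0,0.003,0.0005,0]]
  ]
}}

```text
time: 11.2
ee_pos: [0.6586, -0.1459, 0.0251]
tcp_rot: [-89.9, -0.0, -83.9]
wrist_force: [5.8, -0.5, -0.6]
opening: 0.0084
```

>>> {"fn": "move_arm", "kwargs": {
  "deltas": [
    [[0,0.001,0,0],[0,0.002,0,0],[0,0.003,0,0],[0,0.003,0,0]]
  ]
}}

```text
time: 11.6
ee_pos: [0.6588, -0.146, 0.0249]
tcp_rot: [-89.9, -0.0, -83.9]
wrist_force: [-3.7, 0.4, 16.2]
opening: 0.0082
```

```bash
python3 - <<'E'
from h import *
from workcell import *
import cv2
where()
c=camera("scene");cv2.imwrite("pics/s3.png",cv2.resize(c["color"][150:390,130:450],None,fx=2,fy=2))
P=cloud(c).reshape(-1,3);d=P[:,:2]-J(0,0)[:2];s=d@ax;t=d@[-ax[1],ax[0]]
for a in(.015,.03,.045,.06,.07):
    q=(abs(s-a)<.005)&(abs(t)<.028)&(P[:,2]<.08);print(a,q.sum(),np.median(P[q,2]) if q.any() else 0)
for a in(-.03,.03):
    q=(abs(s-.116)<.012)&(abs(t-a)<.007)&(P[:,2]>.03)&(P[:,2]<.07);print("bar",a,q.sum(),P[q,2].max() if q.any() else 0)
E
```

```text
rel pivot: s,t,z 0.1161 0.0007 0.0249 F along,z -3.6 [-3.7  0.4 16.2]
0.015 25 0.058617709952749286
0.03 42 0.05834773166732765
0.045 39 0.05863705907713701
0.06 43 0.05877866679489796
0.07 99 0.057188630634339765
bar -0.03 87 0.049524275763565107
bar 0.03 70 0.04901625061069903
```

View pics/s3.png

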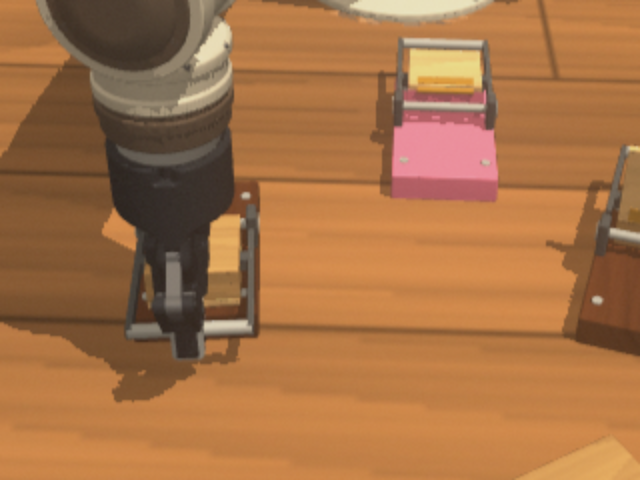

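The bar has reached its stop (force steps to 16 N with no further travel). Releasing and lifting clear.

>>> {"fn": "move_arm", "kwargs": {
  "deltas": [
    [[0,-0.002,0,0],[0,-0.002,0,0],[0,-0.002,0,0],[0,-0.002,0,0]]
  ],
  "claw": 0.034
}}

```text
time: 12.05
ee_pos: [0.6578, -0.1459, 0.0236]
tcp_rot: [-90.1, 0.0, -83.9]
wrist_force: [0.4, 0.5, -0.0]
opening: 0.0341
```

>>> {"fn": "move_arm", "kwargs": {
  "deltas": [
    [[0,-0.015,0,0],[0,-0.045,0,0],[0,-0.08,0,0],[0,-0.115,0,0],[0,-0.15,0,0]]
  ]
}}

```text
time: 12.55
ee_pos: [0.658, -0.146, 0.1769]
tcp_rot: [-90.0, -0.0, -83.9]
wrist_force: [-0.8, 0.3, 0.3]
opening: 0.034
```

>>> {"fn": "move_arm", "kwargs": {
  "deltas": [
    [[-0.04,0,0,0],[-0.08,0,0,0],[-0.125,0,0,0],[-0.17,0,0,0],[-0.2,0,0,0]]
  ]
}}

```text
time: 13.05
ee_pos: [0.6365, 0.0555, 0.1756]
tcp_rot: [-89.9, 0.0, -83.9]
wrist_force: [-0.4, 0.3, 0.1]
opening: 0.034
```

```bash
python3 - <<'E'
from h import *
from workcell import *
import cv2
where()
c=camera("scene");a=cv2.resize(c["color"][180:360,150:310],None,fx=2.4,fy=2.4)
t_=camera("top");b=cv2.resize(t_["color"][110:290,330:490],None,fx=2.4,fy=2.4)
cv2.imwrite("pics/f.png",np.hstack([a,b]))
P=cloud(t_).reshape(-1,3);d=P[:,:2]-J(0,0)[:2];s=d@ax;t=d@[-ax[1],ax[0]]
for a in(.015,.03,.045,.06,.07):
    q=(abs(s-a)<.005)&(abs(t)<.028);print(a,q.sum(),np.median(P[q,2]))
E
```

```text
rel pivot: s,t,z 0.1146 0.2034 0.1756 F along,z -0.4 [-0.4  0.3  0.1]
0.015 259 0.05849933565772769
0.03 235 0.05879366941859243
0.045 231 0.0591271750691279
0.06 234 0.058624698017129606
0.07 234 0.05853339772413968
```

View pics/f.png

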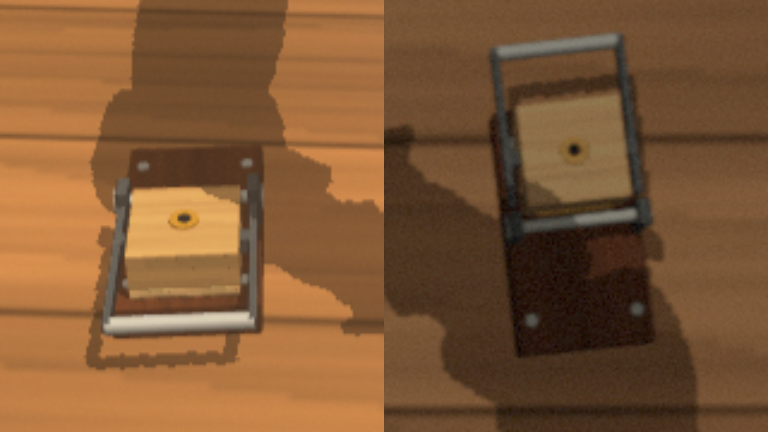

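```bash
python3 -c "
from workcell import *
print(job_done(),get_obs()['time'])"
```

```text
the job is handed in; nothing more can be done
the job is handed in; nothing more can be done
```

The loaded jig is now closed and lying flat upside down on the far half of its base, and I handed the job in at about 13 s.

- **Lid:** I pushed it shut with the closed fingers. The force rose to 24 N with no further travel, and the depth image read it level at about 57 mm.
- **Turn:** I gripped the bar and guided it over the pivot in small steps to the far stop. Resultant wrist forces along the way stayed under about 20 N. At the stop the force reached 16 N with no further travel, and I let go there and backed off.
- **Final check:** The tray's underside read flat at 58.5–59.1 mm across its length, against 59 mm expected. No loose knob is visible outside in the last scene and top views, and the arm was clear with wrist force near zero.
- **Not checked directly:** The knob can't be seen once the holder is closed, so I'm inferring that it is still inside.
- **Small disagreement:** The arc centre I first estimated was off by 1–4 mm. I corrected it during the turn, guided by the wrist force.

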